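# Lock the inspection camera in its stand, raise it to its second stop and hold it

### The job

Get the inspection camera up to full height over the circuit board. First swing the stand's keeper bar shut over the camera's seat flange until it snaps home behind its ball catch, because without it the whole camera comes up out of the stand; then squeeze the release button on the side of the camera head to unlock the telescopic stem and pull the head straight up, past the first stop, until the stem is fully out at its second stop. The stem sinks back when let go, so finish while still holding the camera fully extended, its seat flange still down in the stand, and leave the board and the other things on the table where they lie.

Things in the scene. Friction and masses are not known exactly. Their poses are not given: they have to be found in the camera images.
- cam_stand: Camera stand fixed to the table, elsewhere and turned in every run: grey plate 136 x 140 mm, two upright aluminium cheeks and on them a level fork plate (top 70 mm above the table; 87 mm in x, 126 mm in y) with a 35 mm notch open to the stand's front (-x). Origin: on the table under the stem axis; z up, -x front, +y the hinge side.
- keeper_hinge (a point): Axis of the keeper bar's upright hinge, at half the bar's height (85.5 mm above the table); 24 mm in front of and 48 mm to the +y side of the stem axis.
- keeper_catch (a point): Point where the middle of the bar lies when shut, between the stop pin (behind, at the camera's side) and the ball catch (in front); 98 mm from the hinge along the stand's -y.
- keeper_knob (a point): Middle of the upright black knob near the free end of the bar, 104.5 mm above the table, 124 mm from the hinge axis. Knob: 12 mm diameter with a 15 mm cap, standing from the bar's top (90.5 mm above the table) to 126.5 mm. It can be pinched from above, turning with the bar, or pushed from its outer side.
- keeper (a joint): Level bar 12 mm wide, 10 mm high, 134 mm long, its underside 2.5 mm above the seat flange. Rad: 0 shut, bar along the stand's -y, over the flange; grows as it swings to the front (clockwise from above); 0.6 to 1.1 at the start. Stays where left. In the last 0.2 rad it rides over a spring ball (about 5 N at the knob) that snaps up behind it at 0, where a hard stop is. Home is below 0.03.
- cam_mast: Outer tube of the telescopic camera (with all it carries about 0.56 kg), loose: 32 mm tube with a black seat flange 64 mm in diameter and 8 mm thick that rests on the fork plate; the tube's foot stands in a ring on the plate. Origin: centre of the flange's underside (70 mm above the table when seated), z up along the stem.
- camera: Camera head on the stem: grey housing 40 x 42 x 48 mm (x, y, z), lens slanting down at its front (-x), up to 18 mm beyond the front face; black release button in its +y side. Origin: centre of its underside, 122 mm above the table with the stem in, 252 mm fully out. Turned a little relative to the stand; the stem's sections do not turn in one another.
- camera_grip (a point): Centre of the camera head at the height of the release button (26 mm above its underside; 148 mm above the table when the stem is in). Same axes as camera.
- release_face (a point): Middle of the release button's outer face, 28 mm from the head's centre along the camera's +y when out. The button is 20 mm wide (x) and 24 mm high.
- release (a joint): Button travel in m: 0 out, 0.0055 fully in (still 1.5 mm proud); moves along the camera's -y against a spring, 3 N at first to 8.5 N fully in. Out, its steel pin locks the stem in a window of the outer tube; beyond 0.004 the stem is free. Squeezing the head across its y width (49 mm over the button, 43.5 mm with it in) presses it; 25 to 40 N is a good grip.
- stem_upper (a joint): Upper, thinner section of the stem in m: 0 in, 0.065 out at its stop (the first stop). Light (about 1 N) and air-damped (60 N s/m); sinks back slowly when let go.
- stem_lower (a joint): Lower section of the stem in m: 0 in, 0.065 out at its stop (the second stop). Stiffer, about 6 N friction, so it follows after the upper one has reached its stop. Both fully out raise the head by 130 mm; the stop is hard.
- board_a: Circuit board 90 x 130 x 22 mm lying in front of the stand, under the camera; origin: centre of its underside. To be left alone.
- bus_tester_a: Handheld tester 142 x 65 x 30 mm, to be left alone; origin: centre of its underside.
- tweezers: Steel tweezers 14 x 128 x 9 mm, to be left alone.
- power_brick: Black power supply 127 x 52 x 30 mm, to be left alone.
- usb_stick: USB stick 56 x 18 x 8 mm, to be left alone.
- tape_yellow: Roll of packing tape, 99 mm in diameter, 45 mm high, to be left alone.
There are look-alikes about, which are no part of the job. Of the things that look like the cam_mast, the smallest one is meant.

How it is judged:
By the outcome, as a careful person would: the job done as asked, in the order asked, and still so for the second after the job is handed in, while the arm keeps its last pose, push and grip.
It also fails if it takes over 51 s, if anything falls off the work surface, if the arm or the gripper's body presses on something with over 40 N, if the wrist force passes 120 N, or if a joint passes its speed limit or range.

### The arm

A 6-joint arm with a two-finger parallel gripper is mounted at the origin on a cart in front of the work surface, level with it; the furniture and walls round the work are solid. World frame = base frame: x ahead of the robot, y to its left, z up, the work surface at z = 0. Lengths are in m, angles in rad, forces in N, time in s.
With the tool pointing down it reaches from about 0.35 to 0.975 m from the base axis. Payload 4.9 kg.
Tool frame: the origin (TCP) lies at the very end of the fingers, on their centre line; the grasp point (between the pads) lies 19 mm behind it (ctrl.grasp_offset is the distance from the TCP to the grasp point, in m); z points along the fingers, y is the line along which they close (so a half turn about z gives the same grasp; the last joint's range is limited). The gripper opens to 85 mm and grips with 20 to 120 N. Pads are 22 mm wide; open, the fingers measure 114 mm over their backs; the gripper's body (76 mm by 85 mm) begins 54 mm behind the grasp point. The pads swing forward as they close: fully open they stand 13 mm farther back than shut.
Start: joints at [0.992, 0.053, 1.613, -0, 1.476, -0.119], TCP at [0.277, 0.56, 0.231] pointing down, gripper open.
Joint ranges: [-3.01, 3.01], [-1.01, 2.22], [0.06, 2.58], [-1.02, 4.17], [0.09, 2.62], [-3.14, 3.14]. Speed limits (rad/s): [2.57, 2.57, 3.14, 3.14, 3.14, 3.14].

### API

Orientations are given as a rotation vector (axis times angle).
In Python, from station import ctrl, optics gives the robot as it stands.
- The arm moves only by the shell command python3 -m handwheel 'ROWS' [OPENING] [FORCE]. ROWS is JSON, a list of rows, each an object of numbers: "tx", "ty", "tz": the shift along the tool's x, y, z in mm; "roll": the turn about the tool's z in rad. A call has 1 to 12 rows; each row shifts and turns the commanded pose from where the row before left it, along the tool's axes as they then stand; what a row does not reach is not made up. A row lasts 1/12 s, in which the tool goes at most 41.7 mm and 7.16 degrees, less where a joint would pass 70% of its speed; a pose out of reach is approached as far as the arm can. A call with a gripper value outside its range is refused whole. OPENING is the finger opening in mm, from 0 to 85.4, set as the call begins (- or left out, the last holds). The fingers move at their own pace and stop on an object; FORCE is the grip in N (left out, the last holds). Time passes only in rows, so rows that do not move let the fingers close. It gives the time, the measured TCP pose, the force, the opening and the grip force at its end, in the units of the state.
- ctrl.get_obs(): the state, without advancing time (a new reading comes with each control period).
- optics.get_image(name): name is "scene" or "top"; returns (picture, depth): 400x640x3 uint8, red, green, blue; 400x640 float32, m along the optical axis (not along the pixel's ray), 0 where there is no reading.
- optics.camera_params(name): a dict with "mtx" (3x3 intrinsics, pixels), "extrinsics" (4x4, takes a point from camera to world coordinates). Camera axes: x right, y down, z forward; pixel columns grow to the right and rows downward; lengths in m; the calibration is good to about 2 mm. A picture is of the moment at which its call begins. camera_params takes no time and is no camera call.
- ctrl.finish_job(): hands the job in; it is judged then, once.
The state is a dict: "t": time; "q": joint angles; "dq": joint speeds; "effort": joint torques, N m; "tool_pos": TCP position; "tool_rot": TCP orientation; "contact_force": force on the tool from outside, world axes, zero at the start; "wrist_torque": the same for the moment, N m; "opening": finger opening in m; "grip_force": force on a finger pad.
Only numpy, scipy, OpenCV 4.12 (cv2) and the standard library are available. Lean on these libraries where they do the work, as an engineer would, in place of code of your own. Each camera call takes 0.05 s, during which the arm holds its last target. There are 200 camera calls.

## Working session

There is one attempt and no reset: what is moved stays moved. The work goes in short steps, Python scripts to look and compute and a shell command to move; the robot and the scene stay as the last step left them, time stands still between calls to the robot, and variables do not carry over. Pictures are saved under pics/ and viewed, at most 10 in all, crops included, and the job is handed in when it is done.

```bash
mkdir -p pics; ls
python3 - <<'E'
from station import ctrl,optics
import cv2,numpy as np
for n in ("scene","top"):
    p,d=optics.get_image(n); cv2.imwrite(f"pics/{n}0.png",p[:,:,::-1]); np.savez(f"pics/{n}0.npz",p=p,d=d)
    c=optics.camera_params(n); print(n,np.round(c["mtx"],1).tolist(),np.round(c["extrinsics"],3).tolist())
o=ctrl.get_obs();print({k:np.round(v,3).tolist() for k,v in o.items()},ctrl.grasp_offset)
E
```

```text
pics
scene [[396.8, 0.0, 318.9], [0.0, 396.8, 201.2], [0.0, 0.0, 1.0]] [[0.802, -0.356, 0.479, 0.043], [-0.597, -0.506, 0.623, -0.725], [0.021, -0.785, -0.619, 0.742], [0.0, 0.0, 0.0, 1.0]]
top [[382.8, 0.0, 319.3], [0.0, 382.8, 199.7], [0.0, 0.0, 1.0]] [[-0.026, -0.985, 0.173, 0.354], [-1.0, 0.027, 0.002, -0.107], [-0.006, -0.173, -0.985, 1.061], [0.0, 0.0, 0.0, 1.0]]
{'t': 0.1, 'q': [0.992, 0.053, 1.614, -0.0, 1.476, -0.119], 'dq': [-0.0, -0.002, -0.004, 0.001, -0.0, 0.002], 'effort': [0.0, -39.491, -37.136, -0.0, 0.004, 0.0], 'tool_pos': [0.277, 0.56, 0.23], 'tool_rot': [-0.716, -3.058, 0.003], 'contact_force': [-0.149, -0.451, -0.471], 'wrist_torque': [-0.026, 0.029, -0.037], 'grip_force': 0.0, 'opening': 0.085} 0.0187
```

View pics/scene0.png

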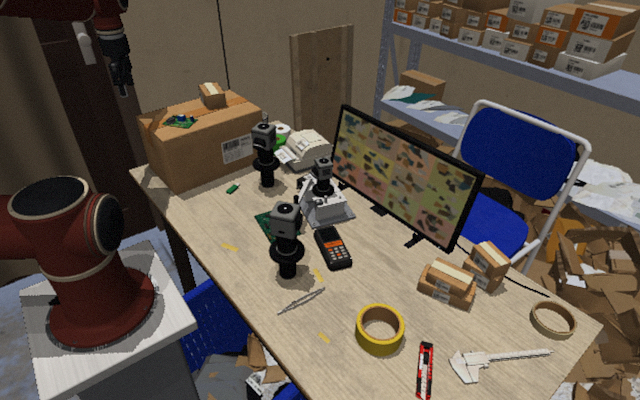

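View pics/top0.png

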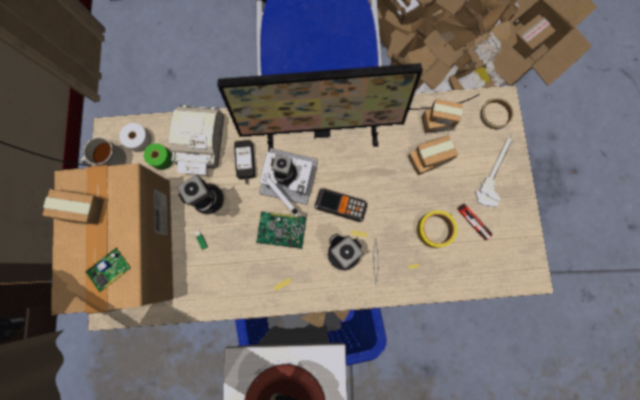

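Camera look-alikes:
- A freestanding one at scene (265,155) / top (200,193).
- A freestanding one at scene (287,240) / top (345,250).
- The smallest, seated in the grey stand, at scene (322,178) / top (286,168).

I choose the third. Next is a close crop to check it.

Run:
```python
import cv2,numpy as np
a=cv2.imread("pics/scene0.png")[145:240,265:365]; b=cv2.imread("pics/top0.png")[135:230,245:345]
cv2.imwrite("pics/crop0.png",cv2.resize(np.hstack([b,a]),None,fx=4,fy=4,interpolation=cv2.INTER_CUBIC))
```

```text
(no output)
```

View pics/crop0.png

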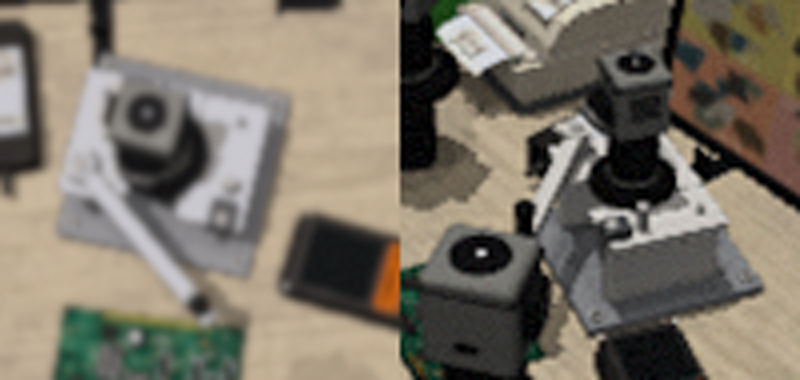

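The crop confirms the small camera seated in the stand. The hinge is at about top (267,176), the bar runs to its black knob at about (296,211), and the catch and pin are at about (300,189). The front of the stand faces the robot. Next I measure with depth and rays.

```bash
cat > h.py <<'E'
import numpy as np,cv2
from station import ctrl,optics
def cloud(n,d):
    c=optics.camera_params(n);K=c["mtx"];E=c["extrinsics"]
    v,u=np.mgrid[:d.shape[0],:d.shape[1]]
    P=np.stack([(u-K[0,2])/K[0,0]*d,(v-K[1,2])/K[1,1]*d,d],-1)
    return P@E[:3,:3].T+E[:3,3]
def ray(n,u,v,z):
    c=optics.camera_params(n);K=c["mtx"];E=c["extrinsics"]
    r=E[:3,:3]@np.array([(u-K[0,2])/K[0,0],(v-K[1,2])/K[1,1],1]);o=E[:3,3]
    return o+r*(z-o[2])/r[2]
E
python3 - <<'E'
from h import *
for nm,uv,z in(("hinge",(267.5,176),.0905),("knob",(295.5,210.3),.1265),("catch",(300.5,189),.09),("headtop",(281.5,163.3),.17)):print(nm,ray("top",*uv,z).round(3))
for n in("top","scene"):
    f=np.load(f"pics/{n}0.npz");W=cloud(n,f["d"]);p=f["p"].astype(int)
    c=ray("top",281.5,163.3,.17)
    near=(np.hypot(W[...,0]-c[0],W[...,1]-c[1])<.16)&(f["d"]>0)
    for lo,hi in((.16,.18),(.1,.155),(.087,.094),(.11,.135),(.064,.076),(.003,.02)):
        m=near&(W[...,2]>lo)&(W[...,2]<hi)
        if lo==.16:m&=np.hypot(W[...,0]-c[0],W[...,1]-c[1])<.05
        if lo==.11:m&=np.hypot(W[...,0]-c[0],W[...,1]-c[1])>.07
        if lo in(.064,):m&=p.min(-1)>110
        q=W[m]
        if len(q)<4:continue
        r=cv2.minAreaRect((q[:,:2]*1000).astype(np.float32));print(n,lo,len(q),q.mean(0).round(3),np.round(r[0],1),np.round(r[1],1),round(r[2],1))
E
```

```text
hinge [0.591 0.028 0.091]
knob [ 0.493 -0.046  0.127]
catch [ 0.554 -0.057  0.09 ]
headtop [ 0.602 -0.017  0.17 ]
top 0.16 302 [ 0.601 -0.017  0.17 ] [602.9 -14.2] [47.7 39.9] 73.5
top 0.1 225 [ 0.626 -0.016  0.129] [624.2  -6.4] [274.1  80. ] 1.0
top 0.087 265 [ 0.585 -0.004  0.091] [620.5  -7. ] [274.1 108.3] 4.0
top 0.11 53 [ 0.619 -0.024  0.116] [626.3 -29.1] [276.7  44.9] 12.5
top 0.064 689 [ 0.607 -0.027  0.071] [606.1 -17.8] [126.   88.1] 75.3
top 0.003 2548 [ 0.587 -0.019  0.008] [593.1 -17.4] [302.2 316.4] 2.4
scene 0.16 163 [ 0.597 -0.02   0.167] [598.9 -15.8] [44.  39.6] 73.5
scene 0.1 434 [ 0.627 -0.023  0.125] [623.5  -6.2] [ 85.4 276.1] 89.5
scene 0.087 188 [ 0.612 -0.003  0.09 ] [623.2  -9.9] [268.9 110.3] 0.5
scene 0.11 77 [ 0.693 -0.018  0.117] [627.5 -39.9] [278.   67.5] 12.2
scene 0.064 299 [ 0.606 -0.043  0.069] [604.6 -17.1] [129.2  86. ] 74.7
scene 0.003 1092 [ 0.621 -0.035  0.01 ] [606.1  -8.8] [278.9 264.6] 7.2
```

Run:
```python
from h import *
from scipy.spatial.transform import Rotation as R
f=np.load("pics/top0.npz");W=cloud("top",f["d"]);p=f["p"].astype(int);d=f["d"];Z=W[...,2]
def rel(c,r):return np.hypot(W[...,0]-c[0],W[...,1]-c[1])<r
m=rel((.602,-.017),.045)&(Z>.165)&(Z<.176)
q=W[m];print("headtop",len(q),np.ptp(q,axis=0).round(4))
cs=np.vstack([c[:,0] for c in cv2.findContours(m.astype(np.uint8),0,1)[0]])
pts=np.array([ray("top",u,v,.17)[:2]*1000 for u,v in cs],np.float32);print(cv2.minAreaRect(pts))
mk=rel((.493,-.046),.025)&(Z>.115);print("knobtop",mk.sum(),W[mk].mean(0).round(4),np.ptp(W[mk],axis=0).round(3) if mk.any() else 0)
mb=rel((.545,-.01),.075)&(Z>.085)&(Z<.096)&(p.min(-1)>100)
n,l,s,c=cv2.connectedComponentsWithStats(mb.astype(np.uint8))
i=1+np.argmax(s[1:,4]);b=W[l==i];print("bar",len(b),b.mean(0).round(4),s[i])
vx=cv2.fitLine(b[:,:2].astype(np.float32),cv2.DIST_HUBER,0,.01,.01).ravel();print("barline",vx.round(4),np.degrees(np.arctan2(vx[1],vx[0])).round(1),cv2.minAreaRect((b[:,:2]*1000).astype(np.float32)))
# flange
mf=rel((.602,-.02),.05)&(Z>.074)&(Z<.082)&(p.max(-1)<90);print("flange",mf.sum(),cv2.minEnclosingCircle((W[mf][:,:2]*1000).astype(np.float32)))
sf=np.load("pics/scene0.npz");Ws=cloud("scene",sf["d"]);ms=(np.hypot(Ws[...,0]-.602,Ws[...,1]+.02)<.045)&(abs(Ws[...,2]-.078)<.004)&(sf["p"].max(-1)<90);print("flange scene",ms.sum(),cv2.minEnclosingCircle((Ws[ms][:,:2]*1000).astype(np.float32)))
for nm,c in(("A",(.56,.2)),("B",(.42,-.17)),):
    mm=rel(c,.09)&(Z>.1)&(Z<.4);print(nm,W[mm].mean(0).round(3),np.percentile(Z[mm],[50,99]).round(3),W[mm].min(0).round(3),W[mm].max(0).round(3))
print("tallest y>.3",Z[(W[...,1]>.25)&(W[...,1]<.75)&(W[...,0]>.1)&(W[...,0]<.75)].max())
print(R.from_rotvec(ctrl.get_obs()["tool_rot"]).as_matrix().round(3))
```

```text
headtop 282 [0.0474 0.049  0.0108]
((601.6260375976562, -17.16938591003418), (42.262977600097656, 40.126014709472656), 74.06487274169922)
knobtop 16 [ 0.4946 -0.0412  0.1165] [0.013 0.01  0.003]
bar 225 [0.551  0.0033 0.0915] [261 172  34  39 225]
barline [0.7815 0.6239 0.551  0.0033] 38.6 ((552.1949462890625, 1.7660026550292969), (123.30171966552734, 18.793426513671875), 40.600746154785156)
flange 122 ((600.7738647460938, -17.197481155395508), 30.115341186523438)
flange scene 150 ((599.8905639648438, -15.8543119430542), 32.027313232421875)
A [0.53  0.179 0.193] [0.203 0.209] [0.492 0.151 0.109] [0.574 0.224 0.21 ]
B [ 0.392 -0.159  0.199] [0.204 0.209] [ 0.35  -0.2    0.151] [ 0.431 -0.125  0.211]
tallest y>.3 0.32765736809843415
[[-0.896  0.444 -0.001]
 [ 0.444  0.896 -0.002]
 [ 0.    -0.002 -1.   ]]
```

```bash
python3 -m handwheel '[{"tz":-40},{"tz":-40},{"tz":-40},{"tx":-29,"ty":-27.8},{"tx":-29,"ty":-27.8},{"tx":-29,"ty":-27.8},{"tx":-29,"ty":-27.8},{"tx":-29,"ty":-27.8},{"tx":-29,"ty":-27.8},{"tx":-29,"ty":-27.8},{"tx":-29,"ty":-27.8},{"tx":-29,"ty":-27.8}]' 45 25
python3 -m handwheel '[{"tx":-29,"ty":-27.8},{"tx":-29,"ty":-27.8},{"tx":-29,"ty":-27.8},{"tx":-29,"ty":-27.8},{"tx":-29,"ty":-27.8},{"tx":-29,"ty":-27.8},{"tx":-29,"ty":-27.8},{"roll":0.124},{"roll":0.124},{"roll":0.124},{"roll":0.124},{"roll":0.124}]'
python3 -m handwheel '[{"roll":0.124},{"roll":0.124},{"roll":0.124},{"roll":0.124},{"roll":0.124},{"roll":0.124},{"roll":0.124},{"roll":0.124},{"roll":0.124},{"roll":0.124},{"roll":0.124},{}]'
cat >> h.py <<'E'
from scipy.spatial.transform import Rotation as Rot
def go(x,y,z,ang):
    o=ctrl.get_obs();M=Rot.from_rotvec(o["tool_rot"]).as_matrix()
    a=np.degrees(np.arctan2(M[1,1],M[0,1]))
    dr=np.radians((a-ang+180)%360-180)
    print("t",o["t"],"pos",o["tool_pos"].round(4),"yang",a.round(1),"tool mm",(M.T@(np.array([x,y,z])-o["tool_pos"])*1000).round(1),"roll",dr.round(3),"F",o["contact_force"].round(1),"op",round(o["opening"]*1000,1),"g",round(o["grip_force"],1))
E
python3 -c "
from h import *
go(.495,-.044,.093,-50)
p,d=optics.get_image('top');cv2.imwrite('pics/top1.png',p[:,:,::-1])"
```

```text
t 0.1 pos [0.277  0.5596 0.2302] yang 63.7 tool mm [-463.2 -443.9  137.9] roll 1.984 F [-0.1 -0.5 -0.5] op 85.4 g 0.0$[0]: bad value
$[0]: bad value
$[0]: bad value
```

```bash
python3 -m handwheel '[{"tx":0,"ty":0,"tz":-40,"roll":0},{"tx":0,"ty":0,"tz":-40,"roll":0},{"tx":0,"ty":0,"tz":-40,"roll":0}]' 45 25; python3 -m handwheel --help | head -30
```

```text
t: 0.4
tool_pos: [0.2769, 0.5594, 0.351]
tool_rot: [-0.716, -3.058, 0.005]
contact_force: [-0.1, 0.4, 0.1]
opening: 0.0517
grip_force: 0.0invalid input: not JSON, or not a number
```

All four keys are needed in every row.

```bash
python3 -m handwheel '[{"tx":-29,"ty":-27.8,"tz":0,"roll":0},{"tx":-29,"ty":-27.8,"tz":0,"roll":0},{"tx":-29,"ty":-27.8,"tz":0,"roll":0},{"tx":-29,"ty":-27.8,"tz":0,"roll":0},{"tx":-29,"ty":-27.8,"tz":0,"roll":0},{"tx":-29,"ty":-27.8,"tz":0,"roll":0},{"tx":-29,"ty":-27.8,"tz":0,"roll":0},{"tx":-29,"ty":-27.8,"tz":0,"roll":0},{"tx":-29,"ty":-27.8,"tz":0,"roll":0},{"tx":-29,"ty":-27.8,"tz":0,"roll":0},{"tx":-29,"ty":-27.8,"tz":0,"roll":0},{"tx":-29,"ty":-27.8,"tz":0,"roll":0}]'
python3 -m handwheel '[{"tx":-29,"ty":-27.8,"tz":0,"roll":0},{"tx":-29,"ty":-27.8,"tz":0,"roll":0},{"tx":-29,"ty":-27.8,"tz":0,"roll":0},{"tx":-29,"ty":-27.8,"tz":0,"roll":0},{"tx":0,"ty":0,"tz":0,"roll":0.124},{"tx":0,"ty":0,"tz":0,"roll":0.124},{"tx":0,"ty":0,"tz":0,"roll":0.124},{"tx":0,"ty":0,"tz":0,"roll":0.124},{"tx":0,"ty":0,"tz":0,"roll":0.124},{"tx":0,"ty":0,"tz":0,"roll":0.124},{"tx":0,"ty":0,"tz":0,"roll":0.124},{"tx":0,"ty":0,"tz":0,"roll":0.124}]'
python3 -m handwheel '[{"tx":0,"ty":0,"tz":0,"roll":0.124},{"tx":0,"ty":0,"tz":0,"roll":0.124},{"tx":0,"ty":0,"tz":0,"roll":0.124},{"tx":0,"ty":0,"tz":0,"roll":0.124},{"tx":0,"ty":0,"tz":0,"roll":0.124},{"tx":0,"ty":0,"tz":0,"roll":0.124},{"tx":0,"ty":0,"tz":0,"roll":0.124},{"tx":0,"ty":0,"tz":0,"roll":0.124},{"tx":0,"ty":0,"tz":0,"roll":0}]'
python3 -c "
from h import *
go(.495,-.044,.093,-50)
"
```

```text
t: 1.4
tool_pos: [0.4412, 0.1048, 0.3512]
tool_rot: [0.716, 3.059, 0.0]
contact_force: [1.3, -0.2, 0.3]
opening: 0.045
grip_force: 0.0
t: 2.4
tool_pos: [0.4956, -0.0444, 0.3509]
tool_rot: [-2.092, -2.343, 0.0]
contact_force: [0.2, 0.2, 0.6]
opening: 0.045
grip_force: 0.0
t: 3.15
tool_pos: [0.4956, -0.0444, 0.3509]
tool_rot: [-2.953, -1.071, 0.001]
contact_force: [0.3, -0.2, -0.3]
opening: 0.0447
grip_force: 0.0
t 3.15 pos [ 0.4956 -0.0444  0.3509] yang -50.1 tool mm [-1.000e-01 -5.000e-01  2.579e+02] roll -0.002 F [ 0.3 -0.2 -0.3] op 44.7 g 0.0
```

```bash
python3 -m handwheel '[{"tx":0,"ty":0,"tz":40,"roll":0},{"tx":0,"ty":0,"tz":40,"roll":0},{"tx":0,"ty":0,"tz":40,"roll":0},{"tx":0,"ty":0,"tz":40,"roll":0},{"tx":0,"ty":0,"tz":40,"roll":0},{"tx":0,"ty":0,"tz":10,"roll":0},{"tx":0,"ty":0,"tz":0,"roll":0}]'
python3 -c "
from h import *
go(.495,-.044,.093,-50)
a=optics.get_image('scene')[0][120:260,230:390];b=optics.get_image('top')[0][120:260,220:380]
cv2.imwrite('pics/c2.png',cv2.resize(np.hstack([b,a])[:,:,::-1],None,fx=2.5,fy=2.5,interpolation=cv2.INTER_CUBIC))"
```

```text
t: 3.73
tool_pos: [0.4929, -0.0437, 0.1372]
tool_rot: [-2.947, -1.075, 0.011]
contact_force: [-0.8, -0.8, 1.0]
opening: 0.0449
grip_force: 0.0
t 3.7333 pos [ 0.4929 -0.0437  0.1372] yang -49.9 tool mm [ 1.7  1.9 44.2] roll 0.002 F [-0.8 -0.8  1. ] op 44.9 g 0.0
```

View pics/c2.png

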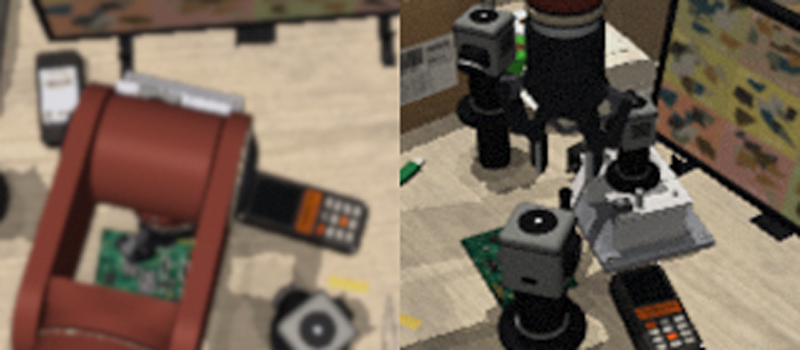

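The fingers, at scene crop (540,155) and (600,130), straddle the knob at (565,205) from above, and the head is clear. I descend, pinch and check the result.

```bash
python3 -m handwheel '[{"tx":2,"ty":2,"tz":22,"roll":0},{"tx":0,"ty":0,"tz":22,"roll":0},{"tx":0,"ty":0,"tz":0,"roll":0}]'
python3 -m handwheel '[{"tx":0,"ty":0,"tz":0,"roll":0},{"tx":0,"ty":0,"tz":0,"roll":0},{"tx":0,"ty":0,"tz":0,"roll":0},{"tx":0,"ty":0,"tz":0,"roll":0},{"tx":0,"ty":0,"tz":0,"roll":0},{"tx":0,"ty":0,"tz":0,"roll":0}]' 0 25
python3 -c "
from h import *
go(.495,-.044,.093,-50)
"
```

```text
t: 4.08
tool_pos: [0.4985, -0.0447, 0.0971]
tool_rot: [-2.951, -1.075, 0.002]
contact_force: [-0.8, 0.4, -0.1]
opening: 0.045
grip_force: 0.0
t: 4.58
tool_pos: [0.5005, -0.0452, 0.1002]
tool_rot: [2.95, 1.073, 0.006]
contact_force: [0.1, -0.1, 6.8]
opening: 0.0106
grip_force: 24.6
t 4.5833 pos [ 0.5005 -0.0452  0.1002] yang -50.0 tool mm [-3.5 -4.5  7.2] roll -0.0 F [ 0.1 -0.1  6.8] op 10.6 g 24.6
```

```bash
python3 -m handwheel '[{"tx":0,"ty":0,"tz":-3,"roll":0},{"tx":0.2,"ty":7.3,"tz":0,"roll":-0.06},{"tx":0.2,"ty":7.3,"tz":0,"roll":-0.06},{"tx":0.2,"ty":7.3,"tz":0,"roll":-0.06},{"tx":0.2,"ty":7.3,"tz":0,"roll":-0.06},{"tx":0,"ty":0,"tz":0,"roll":0},{"tx":0,"ty":0,"tz":0,"roll":0}]'
cat > k.py <<'E'
from h import *
go(.5585,-.0845,.1,-14.7)
o=ctrl.get_obs();v=o["tool_pos"][:2]-np.array([.590,.0355]);print("R",np.hypot(*v).round(4),"theta",((255.3-np.degrees(np.arctan2(v[1],v[0]))%360)*np.pi/180).round(3),"tool F",(Rot.from_rotvec(o["tool_rot"]).as_matrix().T@o["contact_force"]).round(1))
E
python3 k.py
```

```text
t: 5.17
tool_pos: [0.5211, -0.0631, 0.1005]
tool_rot: [-2.801, -1.418, -0.007]
contact_force: [4.5, 5.3, -3.3]
opening: 0.0108
grip_force: 25.2
t 5.1667 pos [ 0.5211 -0.0631  0.1005] yang -36.3 tool mm [ 4.9 42.8  0.6] roll -0.377 F [ 4.5  5.3 -3.3] op 10.8 g 25.2
R 0.1203 theta 0.353 tool F [6.9 0.5 3.3]
```

```bash
python3 -m handwheel '[{"tx":1.5,"ty":7.3,"tz":0,"roll":-0.06},{"tx":1.2,"ty":7.3,"tz":0,"roll":-0.06},{"tx":1,"ty":7.3,"tz":0,"roll":-0.06},{"tx":0.5,"ty":7.3,"tz":0,"roll":-0.06},{"tx":0,"ty":0,"tz":0,"roll":0}]'
python3 k.py
```

```text
t: 5.58
tool_pos: [0.5479, -0.0768, 0.1006]
tool_rot: [2.611, 1.745, 0.001]
contact_force: [1.2, -0.4, -1.2]
opening: 0.0105
grip_force: 25.4
t 5.5833 pos [ 0.5479 -0.0768  0.1006] yang -22.5 tool mm [-3.  12.8  0.7] roll -0.136 F [ 1.2 -0.4 -1.2] op 10.5 g 25.4
R 0.12 theta 0.102 tool F [0.1 1.3 1.2]
```

Now the last stretch over the ball, in slower steps.

```bash
python3 -m handwheel '[{"tx":0.2,"ty":3.6,"tz":0,"roll":-0.03},{"tx":0.2,"ty":3.6,"tz":0,"roll":-0.03},{"tx":0.2,"ty":3.6,"tz":0,"roll":-0.03},{"tx":0,"ty":0,"tz":0,"roll":0}]'
python3 k.py
python3 -m handwheel '[{"tx":0,"ty":3,"tz":0,"roll":-0.02},{"tx":0,"ty":0,"tz":0,"roll":0}]'
python3 k.py
```

```text
t: 5.92
tool_pos: [0.5575, -0.0799, 0.1005]
tool_rot: [2.531, 1.859, -0.0]
contact_force: [1.1, -1.8, -0.6]
opening: 0.0105
grip_force: 25.5
t 5.9167 pos [ 0.5575 -0.0799  0.1005] yang -17.4 tool mm [-4.1  2.3  0.5] roll -0.047 F [ 1.1 -1.8 -0.6] op 10.5 g 25.5
R 0.1199 theta 0.018 tool F [-1.4  1.6  0.6]
t: 6.08
tool_pos: [0.5595, -0.0805, 0.1004]
tool_rot: [-2.512, -1.885, 0.003]
contact_force: [-3.4, -1.1, 1.9]
opening: 0.0107
grip_force: 25.7
t 6.0833 pos [ 0.5595 -0.0805  0.1004] yang -16.2 tool mm [-4.1  0.2  0.4] roll -0.027 F [-3.4 -1.1  1.9] op 10.7 g 25.7
R 0.1199 theta 0.001 tool F [-2.  -3.  -1.9]
```

```bash
python3 -m handwheel '[{"tx":0,"ty":2.5,"tz":0,"roll":-0.02},{"tx":0,"ty":0,"tz":0,"roll":0},{"tx":0,"ty":0,"tz":0,"roll":0}]' >/dev/null;python3 k.py
python3 -m handwheel '[{"tx":0,"ty":2.5,"tz":0,"roll":-0.01},{"tx":0,"ty":0,"tz":0,"roll":0},{"tx":0,"ty":0,"tz":0,"roll":0}]'>/dev/null
python3 k.py
```

```text
t 6.3333 pos [ 0.5598 -0.0805  0.1002] yang -15.1 tool mm [-4.2 -0.2  0.2] roll -0.007 F [-11.3   0.3   7.5] op 10.4 g 26.3
R 0.1199 theta -0.002 tool F [ -2.6 -11.   -7.4]
t 6.5833 pos [ 0.5601 -0.0804  0.0999] yang -14.5 tool mm [-4.3 -0.5 -0.1] roll 0.004 F [-19.7   3.   12.9] op 10.3 g 27.0
R 0.1197 theta -0.004 tool F [ -2.  -20.  -12.6]
```

A hard stop: 20 N with no motion at θ≈0. I release, lift and look.

```bash
python3 -m handwheel '[{"tx":0,"ty":-5.5,"tz":0,"roll":0},{"tx":0,"ty":0,"tz":0,"roll":0}]';python3 k.py
python3 -m handwheel '[{"tx":0,"ty":0,"tz":0,"roll":0},{"tx":0,"ty":0,"tz":0,"roll":0},{"tx":0,"ty":0,"tz":0,"roll":0},{"tx":0,"ty":0,"tz":0,"roll":0},{"tx":0,"ty":0,"tz":-40,"roll":0},{"tx":0,"ty":0,"tz":-40,"roll":0},{"tx":0,"ty":0,"tz":-40,"roll":0},{"tx":0,"ty":0,"tz":-40,"roll":0},{"tx":0,"ty":0,"tz":0,"roll":0}]' 40 30
python3 -c "
from h import *
go(.601,-.017,.129,-106)
a=optics.get_image('scene')[0][130:230,260:380];b,d=optics.get_image('top');np.savez('pics/t3.npz',p=b,d=d);b=b[130:230,230:350]
cv2.imwrite('pics/c3.png',cv2.resize(np.hstack([b,a])[:,:,::-1],None,fx=3.3,fy=3.3,interpolation=cv2.INTER_CUBIC))"
```

```text
t: 6.75
tool_pos: [0.5593, -0.0802, 0.1004]
tool_rot: [2.484, 1.923, 0.0]
contact_force: [-0.1, -1.4, -1.6]
opening: 0.0105
grip_force: 25.6
t 6.75 pos [ 0.5593 -0.0802  0.1004] yang -14.5 tool mm [-4.4  0.3  0.4] roll 0.003 F [-0.1 -1.4 -1.6] op 10.5 g 25.6
R 0.1197 theta 0.003 tool F [-1.4  0.3  1.6]
t: 7.5
tool_pos: [0.5639, -0.0814, 0.2715]
tool_rot: [2.473, 1.915, 0.016]
contact_force: [1.4, 0.3, 1.3]
opening: 0.0398
grip_force: 0.0
t 7.5 pos [ 0.5639 -0.0814  0.2715] yang -14.5 tool mm [ 71.6  17.3 142.8] roll 1.597 F [1.4 0.3 1.3] op 39.8 g 0.0
```

View pics/c3.png

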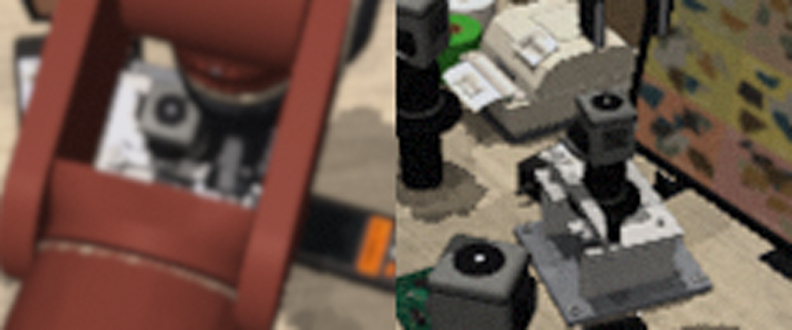

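Scene crop: the bar now lies across the front of the flange, from (575,190) to the knob at (613,225). That matches the pinch position, 24.6 mm in front of the stem axis, so it is shut. Now over the head.

```bash
python3 -m handwheel '[{"tx":35,"ty":9,"tz":0,"roll":0},{"tx":35,"ty":9,"tz":0,"roll":0},{"tx":0,"ty":0,"tz":0,"roll":-0.12},{"tx":0,"ty":0,"tz":0,"roll":-0.12},{"tx":0,"ty":0,"tz":0,"roll":-0.12},{"tx":0,"ty":0,"tz":0,"roll":-0.12},{"tx":0,"ty":0,"tz":0,"roll":-0.12},{"tx":0,"ty":0,"tz":0,"roll":-0.12},{"tx":0,"ty":0,"tz":0,"roll":-0.12},{"tx":0,"ty":0,"tz":0,"roll":-0.12},{"tx":0,"ty":0,"tz":0,"roll":-0.12},{"tx":0,"ty":0,"tz":0,"roll":-0.12}]' 70 30 
python3 -m handwheel '[{"tx":0,"ty":0,"tz":0,"roll":-0.12},{"tx":0,"ty":0,"tz":0,"roll":-0.12},{"tx":0,"ty":0,"tz":0,"roll":-0.1},{"tx":0,"ty":0,"tz":0,"roll":0}]' >/dev/null
python3 - <<'E'
from h import *
go(.601,-.017,.129,74)
p,d=optics.get_image("scene");W=cloud("scene",d)
m=(np.hypot(W[...,0]-.601,W[...,1]+.017)<.045)&(W[...,2]>.164)&(W[...,2]<.176);q=W[m]
print(len(q),q.mean(0).round(4),cv2.minAreaRect((q[:,:2]*1000).astype(np.float32)))
k=(np.hypot(W[...,0]-.5595,W[...,1]+.083)<.02)&(W[...,2]>.1)&(W[...,2]<.135);print("knob",k.sum(),W[k].mean(0).round(4))
E
```

```text
t: 8.6
tool_pos: [0.5936, -0.0169, 0.2573]
tool_rot: [-0.954, -2.989, 0.001]
contact_force: [0.9, -0.9, -0.0]
opening: 0.0697
grip_force: 0.0
t 8.9333 pos [ 0.5936 -0.0169  0.2575] yang 73.8 tool mm [ -7.6   2.  128.5] roll -0.003 F [-0.7 -0.3  0.2] op 70.1 g 0.0
133 [ 0.5978 -0.018   0.1683] ((599.8013305664062, -15.267505645751953), (42.61784362792969, 38.287864685058594), 74.06156158447266)
knob 32 [ 0.5557 -0.0856  0.1099]
```

```bash
python3 -m handwheel '[{"tx":-7,"ty":2,"tz":0,"roll":0},{"tx":0,"ty":0,"tz":30,"roll":0},{"tx":0,"ty":0,"tz":20,"roll":0},{"tx":0,"ty":0,"tz":0,"roll":0}]' >/dev/null
python3 -c "
from h import *
go(.601,-.0165,.129,74)"
python3 -m handwheel '[{"tx":0,"ty":0,"tz":20,"roll":0},{"tx":0,"ty":0,"tz":20,"roll":0},{"tx":0,"ty":0,"tz":20,"roll":0},{"tx":0,"ty":0,"tz":16,"roll":0},{"tx":0,"ty":0,"tz":0,"roll":0},{"tx":0,"ty":0,"tz":0,"roll":0}]' 
python3 -c "
from h import *
go(.601,-.0165,.129,74)
a=optics.get_image('scene')[0][110:230,260:380]
cv2.imwrite('pics/c4.png',cv2.resize(a[:,:,::-1],None,fx=4,fy=4,interpolation=cv2.INTER_CUBIC))"
```

```text
t 9.3167 pos [ 0.5993 -0.0166  0.2041] yang 73.6 tool mm [-2.3  0.7 75. ] roll -0.006 F [-0.6  1.1 -1.5] op 69.8 g 0.0
t: 9.82
tool_pos: [0.6017, -0.017, 0.134]
tool_rot: [-0.445, -3.108, -0.0]
contact_force: [0.7, 0.3, 0.7]
opening: 0.0699
grip_force: 0.0
t 9.8167 pos [ 0.6017 -0.017   0.134 ] yang 73.7 tool mm [0.8 0.3 5. ] roll -0.005 F [0.7 0.3 0.7] op 69.9 g 0.0
```

View pics/c4.png

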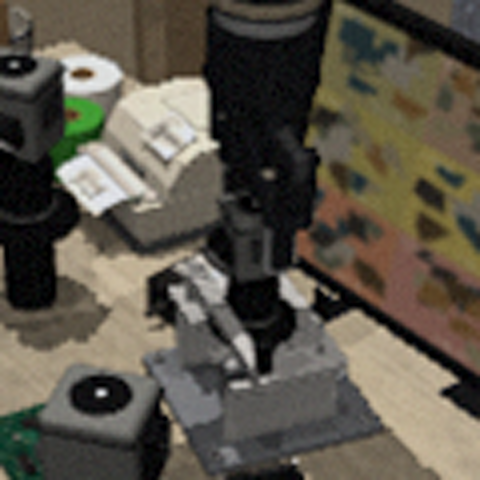

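The head at (245,240) sits between the fingers, and the bar is shut in front, with its end at (250,360). I close the fingers on it.

```bash
python3 -m handwheel '[{"tx":0,"ty":0,"tz":6,"roll":0},{"tx":0,"ty":0,"tz":0,"roll":0}]' >/dev/null
python3 -m handwheel '[{"tx":0,"ty":0,"tz":0,"roll":0},{"tx":0,"ty":0,"tz":0,"roll":0},{"tx":0,"ty":0,"tz":0,"roll":0},{"tx":0,"ty":0,"tz":0,"roll":0},{"tx":0,"ty":0,"tz":0,"roll":0},{"tx":0,"ty":0,"tz":0,"roll":0},{"tx":0,"ty":0,"tz":0,"roll":0},{"tx":0,"ty":0,"tz":0,"roll":0}]' 0 36
python3 -c "
from h import *
go(.601,-.0165,.129,74)"
```

```text
t: 10.7
tool_pos: [0.6029, -0.0162, 0.1298]
tool_rot: [0.444, 3.108, 0.003]
contact_force: [1.0, 5.5, 5.1]
opening: 0.043
grip_force: 42.7
t 10.7 pos [ 0.6029 -0.0162  0.1298] yang 73.8 tool mm [ 1.8 -0.8  0.8] roll -0.004 F [1.  5.5 5.1] op 43.0 g 42.7
```

```bash
python3 -m handwheel '[{"tx":0,"ty":1.5,"tz":0,"roll":0},{"tx":0,"ty":0,"tz":-4,"roll":0},{"tx":0,"ty":0,"tz":-4,"roll":0},{"tx":0,"ty":0,"tz":-4,"roll":0},{"tx":0,"ty":0,"tz":-4,"roll":0},{"tx":0,"ty":0,"tz":-4,"roll":0},{"tx":0,"ty":0,"tz":0,"roll":0}]'
python3 -c "
from h import *
go(.601,-.0165,.259,74)"
```

```text
t: 11.28
tool_pos: [0.6021, -0.016, 0.1489]
tool_rot: [-0.445, -3.11, 0.001]
contact_force: [-0.8, -0.1, -2.7]
opening: 0.0428
grip_force: 42.0
t 11.2833 pos [ 0.6021 -0.016   0.1489] yang 73.7 tool mm [   1.    -0.9 -110.1] roll -0.005 F [-0.8 -0.1 -2.7] op 42.8 g 42.0
```

```bash
python3 -m handwheel '[{"tx":0,"ty":0,"tz":-4,"roll":0},{"tx":0,"ty":0,"tz":-4,"roll":0},{"tx":0,"ty":0,"tz":-4,"roll":0},{"tx":0,"ty":0,"tz":-4,"roll":0},{"tx":0,"ty":0,"tz":-4,"roll":0},{"tx":0,"ty":0,"tz":-4,"roll":0},{"tx":0,"ty":0,"tz":-4,"roll":0},{"tx":0,"ty":0,"tz":-4,"roll":0},{"tx":0,"ty":0,"tz":-4,"roll":0},{"tx":0,"ty":0,"tz":-4,"roll":0},{"tx":0,"ty":0,"tz":-4,"roll":0},{"tx":0,"ty":0,"tz":-4,"roll":0}]' - 33
python3 -m handwheel '[{"tx":0,"ty":0,"tz":-3,"roll":0},{"tx":0,"ty":0,"tz":-3,"roll":0},{"tx":0,"ty":0,"tz":-3,"roll":0},{"tx":0,"ty":0,"tz":-3,"roll":0},{"tx":0,"ty":0,"tz":-3,"roll":0},{"tx":0,"ty":0,"tz":-3,"roll":0},{"tx":0,"ty":0,"tz":-3,"roll":0},{"tx":0,"ty":0,"tz":-3,"roll":0},{"tx":0,"ty":0,"tz":-3,"roll":0},{"tx":0,"ty":0,"tz":-3,"roll":0}]'
python3 -c "
from h import *
go(.601,-.0165,.259,74)"
```

```text
t: 12.28
tool_pos: [0.6023, -0.0156, 0.1966]
tool_rot: [-0.444, -3.11, -0.0]
contact_force: [-0.1, 0.1, -6.2]
opening: 0.0431
grip_force: 41.9
t: 13.12
tool_pos: [0.6022, -0.0156, 0.2265]
tool_rot: [-0.444, -3.11, 0.0]
contact_force: [0.6, 0.6, -11.1]
opening: 0.0435
grip_force: 41.3
t 13.1167 pos [ 0.6022 -0.0156  0.2265] yang 73.7 tool mm [  0.9  -1.2 -32.5] roll -0.005 F [  0.6   0.6 -11.1] op 43.5 g 41.3
```

```bash
python3 -m handwheel '[{"tx":0,"ty":0,"tz":-3,"roll":0},{"tx":0,"ty":0,"tz":-3,"roll":0},{"tx":0,"ty":0,"tz":-3,"roll":0},{"tx":0,"ty":0,"tz":-3,"roll":0},{"tx":0,"ty":0,"tz":-3,"roll":0},{"tx":0,"ty":0,"tz":-3,"roll":0},{"tx":0,"ty":0,"tz":-3,"roll":0},{"tx":0,"ty":0,"tz":-3,"roll":0},{"tx":0,"ty":0,"tz":-3,"roll":0},{"tx":0,"ty":0,"tz":-3,"roll":0}]'
python3 -m handwheel '[{"tx":0,"ty":0,"tz":-1.5,"roll":0},{"tx":0,"ty":0,"tz":-1.5,"roll":0},{"tx":0,"ty":0,"tz":0,"roll":0}]'
python3 -m handwheel '[{"tx":0,"ty":0,"tz":-1.5,"roll":0},{"tx":0,"ty":0,"tz":-1.5,"roll":0},{"tx":0,"ty":0,"tz":0,"roll":0}]'
```

```text
t: 13.95
tool_pos: [0.6023, -0.0157, 0.2566]
tool_rot: [-0.444, -3.11, 0.0]
contact_force: [0.0, 1.2, -10.9]
opening: 0.0429
grip_force: 41.2
t: 14.2
tool_pos: [0.6026, -0.0158, 0.2602]
tool_rot: [0.444, 3.109, -0.0]
contact_force: [-0.2, 1.1, -7.9]
opening: 0.0429
grip_force: 41.5
t: 14.45
tool_pos: [0.6023, -0.0157, 0.2623]
tool_rot: [-0.444, -3.11, 0.0]
contact_force: [-0.2, -0.6, -10.0]
opening: 0.043
grip_force: 41.3
```

```bash
for i in 1 2; do python3 -m handwheel '[{"tx":0,"ty":0,"tz":-1.5,"roll":0},{"tx":0,"ty":0,"tz":0,"roll":0},{"tx":0,"ty":0,"tz":0,"roll":0}]' | egrep "pos|contact|open"; done
```

```text
tool_pos: [0.6018, -0.0155, 0.2625]
contact_force: [0.2, 0.3, -13.8]
opening: 0.0427
tool_pos: [0.6013, -0.0153, 0.2627]
contact_force: [-0.7, 1.0, -23.6]
opening: 0.0428
```

The second stop is reached: 23.6 N with no motion. I ease the pull slightly and verify.

```bash
python3 -m handwheel '[{"tx":0,"ty":0,"tz":1,"roll":0},{"tx":0,"ty":0,"tz":0,"roll":0},{"tx":0,"ty":0,"tz":0,"roll":0},{"tx":0,"ty":0,"tz":0,"roll":0}]'
python3 - <<'E'
from h import *
p,d=optics.get_image("scene");W=cloud("scene",d)
m=(np.hypot(W[...,0]-.6,W[...,1]+.017)<.033)&(W[...,2]>.072)&(W[...,2]<.1)&(p.max(-1)<90);print("flange z",np.percentile(W[m][:,2],[20,50,80]).round(4))
a=p[60:230,230:400];cv2.imwrite('pics/c5.png',cv2.resize(a[:,:,::-1],None,fx=3.4,fy=3.4,interpolation=cv2.INTER_CUBIC))
E
```

```text
t: 15.28
tool_pos: [0.6015, -0.0154, 0.2628]
tool_rot: [-0.444, -3.107, -0.001]
contact_force: [-0.7, 2.4, -26.2]
opening: 0.0431
grip_force: 39.6
flange z [0.0785 0.0807 0.09  ]
```

View pics/c5.png

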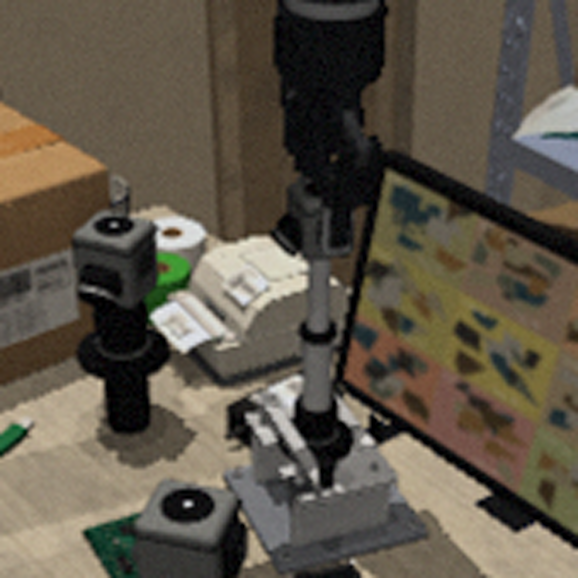

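The head is up, with both stem sections out (joint at (317,335)). The flange at (320,430) is still under the shut bar. I ease the tension a little more and check that it is steady.

```bash
python3 -m handwheel '[{"tx":0,"ty":0,"tz":1,"roll":0},{"tx":0,"ty":0,"tz":0,"roll":0},{"tx":0,"ty":0,"tz":0,"roll":0},{"tx":0,"ty":0,"tz":0,"roll":0},{"tx":0,"ty":0,"tz":0,"roll":0},{"tx":0,"ty":0,"tz":0,"roll":0}]'
python3 -m handwheel '[{"tx":0,"ty":0,"tz":0,"roll":0},{"tx":0,"ty":0,"tz":0,"roll":0},{"tx":0,"ty":0,"tz":0,"roll":0},{"tx":0,"ty":0,"tz":0,"roll":0},{"tx":0,"ty":0,"tz":0,"roll":0},{"tx":0,"ty":0,"tz":0,"roll":0}]' | egrep "pos|contact|open"
```

```text
t: 15.83
tool_pos: [0.602, -0.0155, 0.2627]
tool_rot: [-0.444, -3.109, -0.0]
contact_force: [-1.6, 1.8, -25.1]
opening: 0.0431
grip_force: 39.7
tool_pos: [0.602, -0.0156, 0.2627]
contact_force: [-1.6, 2.7, -25.0]
opening: 0.0429
```

Steady at the stop, so I hand in.

```bash
python3 -c "
from station import ctrl
print(ctrl.finish_job())"
```

```text
the job is handed in; nothing more can be done
None
```

I swung the keeper bar shut against its hard stop, pulled the camera up to its second stop, and handed the job in at about 16 s with the arm holding it there (about 25 N pull, about 40 N grip); in the last picture the seat flange is still down under the bar. I felt no distinct ball-catch snap, so "home" rests on the stop and the bar's measured angle (≈0 rad), and I did not measure the other things on the table afterwards.

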